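# Hold the rinse key switch turned

## Robot

A 7-joint arm with a two-finger parallel gripper is mounted at the origin on the work surface. World frame = base frame: x ahead of the robot, y to its left, z up, the work surface at z = 0. Lengths are in m, angles in rad, forces in N, time in s.
With the tool pointing down it reaches from about 0.4 to 0.875 m from the base axis. Payload 19.3 kg.
Tool frame: the origin (TCP) lies midway between the tips of the shut fingers; the grasp point (between the pads) lies 19 mm behind it; z points along the fingers, y is the line along which they close (so a half turn about z gives the same grasp; the last joint's range is limited). The gripper opens to 85 mm and grips with 20 to 120 N. Pads are 22 mm wide; open, the fingers measure 114 mm over their backs; the gripper's body (76 mm by 85 mm) begins 54 mm behind the grasp point. The pads swing forward as they close: fully open they stand 13 mm farther back than shut.
Start: joints at [-1.297, 0.521, -0.036, 1.599, 0.021, 1.021, -0.113], TCP at [0.211, 0.588, 0.231] pointing down, gripper open.
Joint ranges: [-2.91, 2.91], [-0.3, 2.13], [-1.5, 1.42], [0.17, 2.43], [-1.26, 4.41], [0.16, 1.93], [-2.52, 2.52]. Speed limits (rad/s): [1.89, 1.89, 2.39, 2.39, 3.01, 3.01, 3.01].

## Interface

Orientations are given as [roll, pitch, yaw] about the fixed x, y, z axes, in that order (R = Rz(yaw) Ry(pitch) Rx(roll)).
In Python, from workcell import bot gives the robot as it stands.
- The arm moves only by the tool move_arm, never from a script. Its argument "moves" is a list that holds one entry, the list of rows, each a list of 7 numbers: the opening, from 0 (shut) to 1 (fully open), then the shift along the tool's x, y, z in units of 1000 mm (1.0 is 1000 mm), then the turn, a rotation vector about the tool's x, y, z in units of 2 pi rad (1.0 is 2 pi rad). A call has 1 to 5 rows; each row is the pose to reach, as a shift and turn from the pose commanded when the call began, along the tool's axes at that moment, turning the shorter way round; what a row does not reach only later rows make up. A row lasts 1/10 s, in which the tool goes at most 50 mm and 8.59 degrees, less where a joint would pass 70% of its speed; a pose out of reach is approached as far as the arm can. A call with a number of a shift or a turn outside -1 to 1 is refused whole. A call with a gripper value outside its range is refused whole. The fingers move at their own pace and stop on an object; "force" is the grip in N (left out, the last holds). Time passes only in rows, so rows that repeat a pose let the fingers close. It gives the time, the measured TCP pose, the force, the opening and the grip force at its end, in the units of the state.
- bot.observe(): the state, without advancing time (a new reading comes with each control period).
- bot.grab_frame(name): name is "side" or "top"; returns the picture (400x640x3 uint8, red, green, blue); there is no depth.
- bot.camera_params(name): a dict with "vertical_fov" (degrees; the focal length in pixels is half the picture's height over the tangent of half this angle, whatever the lens; pixels are square), "cx", "cy" (the principal point, pixels), "R" (3x3) and "t" (3): a world point X has camera coordinates R X + t. Camera axes: x right, y down, z forward; pixel columns grow to the right and rows downward; lengths in m; the calibration is good to about 2 mm. A picture is of the moment at which its call begins. camera_params takes no time and is no camera call.
- bot.job_done(): hands the job in; it is judged then, once.
The state is a dict: "clock": time; "qpos": joint angles; "qd": joint speeds; "joint_efforts": joint torques, N m; "position": TCP position; "tool_rot": TCP orientation; "force": force on the tool from outside, world axes, zero at the start; "moment": the same for the moment, N m; "grip_width": finger opening in m; "finger_force": force on a finger pad.
Only numpy, scipy, OpenCV 4.12 (cv2) and the standard library are available. Lean on these libraries where they do the work, as an engineer would, in place of code of your own. Each camera call takes 0.05 s, during which the arm holds its last target. There are 200 camera calls.

## Task

Take the service key, the one with the flat square-cornered head, out of the wooden key block, push it down into the keyway on top of the control box and work it past the sticky pins until its collar sits on the box. Then turn it a quarter clockwise (seen from above) against its spring and keep it there: finish while still gripping the key in the turned position. Leave the other keys and the crockery where they are.

Things in the scene. Friction and masses are not known exactly. Their poses are not given: they have to be found in the camera images.
- service_key: The key to use, 79 mm long, about 50 g, upright in one slot of the key block. Origin at the middle of its lower tip, z up along the key, x along its wide side, y through its thickness. Steel bit 18 (x) by 5 mm (y), 16 mm long, its lowest 5 mm tapering to 10 x 2.6 mm; above it a round 6 mm shank, then a steel collar 25 mm across, 40 to 43 mm above the tip. A half turn about z makes no difference.
- key_head (a point): Middle of the service key's head, 61 mm above the key's tip: a flat black plastic rectangle with square corners, 32 mm wide (key x), 10 mm thick (key y), from 43 to 79 mm above the tip. Grip it across its 10 mm thickness; grasped from 49 mm up it leaves room over block and box.
- key_block: Fixed wooden block 58 (x) by 180 (y) by 50 mm high, origin at the centre of its underside. Three vertical slots at y = -58, 0 and 58 mm, 43 mm deep, long side along y, 1 mm of play around a bit; which key is in which slot varies. A key stands in its slot with its collar on the block's top, tip 10 mm above the block's underside, its x axis along the block's y axis.
- keyway (a point): Centre of the keyway's mouth, 85 mm above the table, in the middle of the control box's top (fixed box 130 by 110 mm, white sides, steel top). x along the keyway's long side, z up. The keyway is a vertical slot 20 (x) by 7 mm (y) with a 1.5 mm chamfer; the key fits either way round. Fully home, the key's collar rests on the box and its tip is 40 mm below this point.
- keyway_pins (a point): Point in the keyway 10 mm below its mouth, between two round-nosed sticky pins: one on the +x side 4 mm higher, one on the -x side 4 mm lower. They stand 3.5 mm into the slot and slide back against 6 N of friction, wedged by the bit's taper: a straight push needs some 10 to 20 N, less while rocking the key 1 mm along the slot or a few degrees about its axis. The slot's top plate is 20 mm thick: the key turns only once its bit is below it.
- lock_core (a joint): Turn of the lock's hidden core, driven by the key's bit: 0 at rest (in line with the keyway), growing clockwise seen from above, stop at 1.57 rad. A spring (0.02 N m at rest, 0.08 at the stop) turns it back when let go. The bit has 0.11 rad of play in it, so the key turns some 1.65 rad to the stop. A small black pointer on the box top turns with it, 24 mm from the keyway (keyway +x at 0, -y at the stop).
- disc_key: Another key in the block, with a round disc head 30 mm across; otherwise like the service key, 80 mm long. Leave it.
- bar_key: Another key in the block, with a stem and a crossbar head 42 by 10 by 10 mm, 73 mm long. Leave it.
- espresso_cup: Loose white cup, 54 mm across, 52 mm high, standing about midway between block and box. Origin under its centre.
- bowl_a: Loose bowl, 96 mm across, 45 mm high. Origin under its centre.
- bowl_b: Loose bowl, 96 mm across, 45 mm high. Origin under its centre.
- spoon: Loose spoon, 140 mm long, lying on the table between block and box, on the robot's side.
- sugar_jar: Loose glass jar, 70 mm across, 100 mm high. Origin under its centre.
- tumbler: Loose drinking glass, 68 mm across, 90 mm high. Origin under its centre.
Not all that is in view belongs to the job. Leave any red or turquoise look-alike of the key_block alone. What is shaped like the service_key but pink is not meant.

How it is judged:
By the outcome, as a careful person would: the job done as asked, in the order asked, and still so for the second after the job is handed in, while the arm keeps its last pose, push and grip.
It also fails if it takes over 51 s, if anything falls off the work surface, if the arm or the gripper's body presses on something with over 40 N, if the wrist force passes 120 N, or if a joint passes its speed limit or range.

## Working session

There is one attempt and no reset: what is moved stays moved. The work goes in short steps, Python scripts to look and compute and a tool call to move; the robot and the scene stay as the last step left them, time stands still between calls to the robot, and variables do not carry over. Pictures are saved under pics/ and viewed, at most 10 in all, crops included, and the job is handed in when it is done.

Besides the shell and the picture viewer there is one more tool, called after "Request:" by a JSON object that holds its "method" and its "body", one argument or row to a line. move_arm: Moves the arm, as the interface text tells. Shifts and turns lie within -1 to 1; 1 stands for 1000 mm of shift or 2 pi rad of turn. Its arguments: {"type":"object","properties":{"moves":{"type":"array"},"force":{"type":"number"}},"required":["moves"]}

```bash
mkdir -p pics; python3 - <<'E'
from workcell import bot
import cv2
for n in("side","top"):
    im=bot.grab_frame(n); cv2.imwrite(f"pics/{n}0.png",im[:,:,::-1])
    print(n,bot.camera_params(n))
o=bot.observe();print(o)
E
```

```text
side {'vertical_fov': 57.553994520778325, 'cx': 320.76840826367254, 'cy': 201.02117216644513, 'R': array([[-0.93918615, -0.34323564,  0.01089343],
       [-0.19873781,  0.51738387, -0.83235642],
       [ 0.28005831, -0.78390256, -0.55413367]]), 't': array([0.51818002, 0.17604256, 0.78714864])}
top {'vertical_fov': 50.28852660183092, 'cx': 318.59351547538836, 'cy': 209.18824053655626, 'R': array([[ 1.12623054e-03, -9.99966606e-01, -8.09435427e-03],
       [-9.96775424e-01, -4.73120027e-04, -8.02404584e-02],
       [ 8.02339492e-02,  8.15862266e-03, -9.96742670e-01]]), 't': array([-0.00996152,  0.54544804,  1.05676706])}
{'clock': 0.1, 'qpos': array([-1.29722822,  0.52192714, -0.03629187,  1.59991668,  0.02123341,
        1.02109558, -0.11281531]), 'qd': array([-0.000435  , -0.00166347, -0.00057607, -0.00126127,  0.0018716 ,
       -0.00119664,  0.00189238]), 'joint_efforts': array([ 4.04512612e-03, -9.28486419e+01,  1.98405616e+00, -3.70536947e+01,
        1.80817873e-02,  5.37348838e-03,  5.70635507e-06]), 'position': array([0.21061245, 0.58814759, 0.23081298]), 'tool_rot': array([-3.14063757e+00,  1.12124217e-04,  2.79778432e+00]), 'force': array([0.40624213, 0.13676184, 0.14564847]), 'moment': array([ 0.00286699, -0.02130539, -0.02402527]), 'finger_force': 0.0, 'grip_width': 0.08541590840632043}
```

View pics/side0.png

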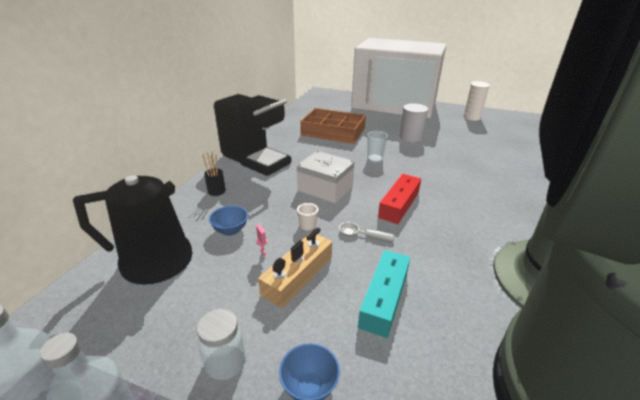

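View pics/top0.png

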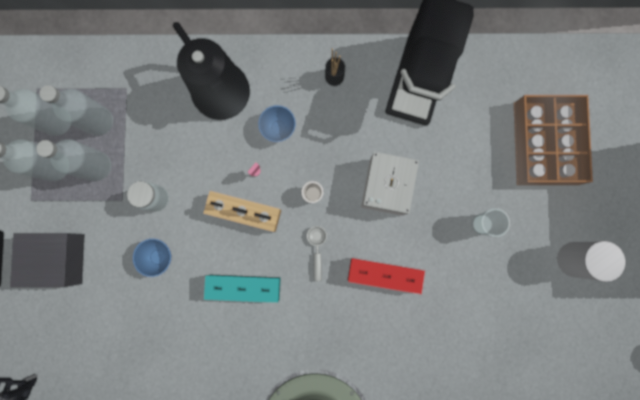

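The side view shows the block around (297,270) and the box around (326,172). In the top view they are at (242,212) and (391,183), with the cup at (312,191). I need close-ups of the heads and the keyway.

```bash
python3 - <<'E'
import cv2,numpy as np
s=cv2.imread("pics/side0.png");t=cv2.imread("pics/top0.png")
def c(im,x,y,w,h,W,H): return cv2.resize(im[y:y+h,x:x+w],(W,H),interpolation=cv2.INTER_CUBIC)
a=np.hstack([c(s,255,220,80,60,400,300),c(t,200,180,80,60,400,300)])
b=np.hstack([c(s,290,145,80,60,400,300),c(t,355,148,80,60,400,300)])
cv2.imwrite("pics/c1.png",np.vstack([a,b]))
E
```

```text
(no output)
```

View pics/c1.png

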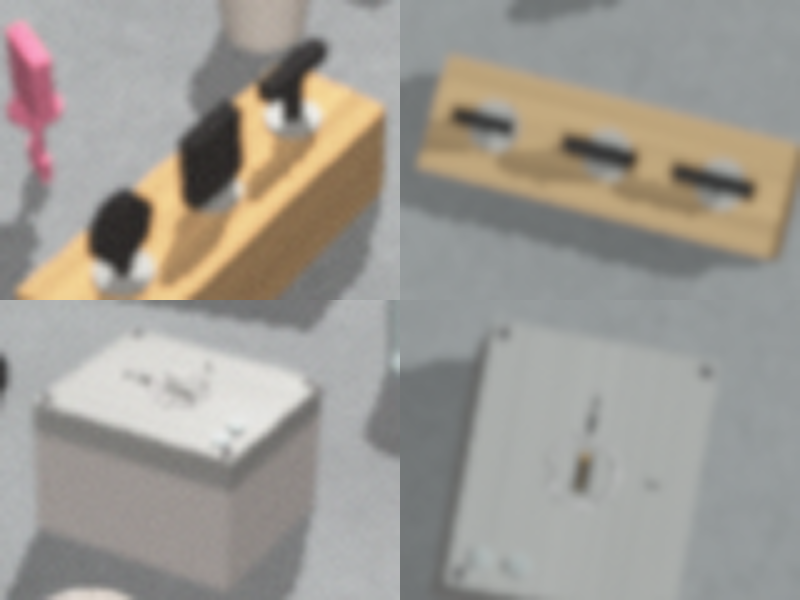

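The service key with the rectangular head is in the middle slot. It sits at about (237,264) in crop pixels, which is full-frame side (297,251) and top (239.5,210). The keyway is at top (391.6,182.6) and side (326.6,162.6), with the pointer on its image-up (+x) side.

```bash
cat > h.py <<'E'
import cv2,numpy as np
from workcell import bot
P={}
for n in("side","top"):
    c=bot.camera_params(n);f=200/np.tan(np.radians(c["vertical_fov"])/2)
    K=np.array([[f,0,c["cx"]],[0,f,c["cy"]],[0,0,1]]);P[n]=(K,np.array(c["R"]),np.array(c["t"]))
def ray(n,uv):
    K,R,t=P[n];d=R.T@np.linalg.solve(K,[uv[0],uv[1],1]);return -R.T@t,d/np.linalg.norm(d)
def plane(n,uv,z):
    o,d=ray(n,uv);return o+d*(z-o[2])/d[2]
def tri(us,ut):
    a,d=ray("side",us);b,e=ray("top",ut)
    s=np.linalg.lstsq(np.c_[d,-e],b-a,rcond=None)[0];p=a+s[0]*d;q=b+s[1]*e
    return (p+q)/2,np.linalg.norm(p-q)*1e3
def proj(n,X):
    K,R,t=P[n];p=K@(R@np.asarray(X)+t);return p[:2]/p[2]
def blob(im,roi,thr):  # darkness-weighted centroid and long axis
    x,y,w,h=roi;g=im[y:y+h,x:x+w].max(2).astype(float);W=np.clip(thr-g,0,None)
    m=(W>0).astype(np.uint8);k,l,st,_=cv2.connectedComponentsWithStats(m)
    out=[]
    for i in range(1,k):
        if st[i,4]<2: continue
        V,U=np.nonzero(l==i);ww=W[V,U];c=np.array([np.average(U,weights=ww)+x,np.average(V,weights=ww)+y])
        C=np.cov(U,V,aweights=ww) if len(U)>2 else np.eye(2);e,v=np.linalg.eigh(C);out.append((ww.sum(),st[i,4],c,v[:,1],np.sqrt(np.abs(e))))
    return sorted(out,key=lambda o:-o[0])
E
python3 - <<'E'
from h import *
np.set_printoptions(precision=4,suppress=True)
s=cv2.imread("pics/side0.png");t=cv2.imread("pics/top0.png")
print("heads side");H=blob(s,(265,225,62,52),80)[:4]
for b in H:print(*b)
print("heads top");T=blob(t,(204,190,75,40),85)[:4]
for b in T:print(*b)
print("keyway top");
for b in blob(t,(372,160,40,34),140)[:6]:print(*b)
print("keyway side")
for b in blob(s,(308,152,30,22),165)[:6]:print(*b)
# wood mask, top
for n,im in(("top",t),("side",s)):
    hsv=cv2.cvtColor(im,cv2.COLOR_BGR2HSV);m=cv2.inRange(hsv,(8,70,90),(28,255,255))
    m[:, :190]=0;m[:,345:]=0;m[:190 if n=="top" else 220]=0
    m=cv2.morphologyEx(m,cv2.MORPH_CLOSE,np.ones((9,9)));c=max(cv2.findContours(m,0,2)[0],key=cv2.contourArea)
    r=cv2.minAreaRect(c);print(n,r);ap=cv2.approxPolyDP(c,3,True)[:,0]
    print([tuple(a) for a in ap.tolist()])
    if n=="top":
        b=cv2.boxPoints(r);w=np.array([plane("top",u,.05) for u in b]);print(w,w.mean(0),[np.linalg.norm(w[i]-w[i-1]) for i in range(4)])
E
```

```text
heads side
4287.0 157 [296.7406 251.1969] [-0.3336  0.9427] [2.3555 4.5995]
3296.0 114 [278.574  265.5901] [-0.3263  0.9453] [2.314  3.5242]
1376.0 77 [312.9651 235.5254] [-0.5027  0.8645] [1.7454 3.798 ]
heads top
560.0 33 [239.525  210.0839] [-0.9641 -0.2654] [0.5828 3.5371]
476.0 32 [262.1618 215.8487] [-0.9712 -0.2384] [0.505  3.9177]
266.0 20 [215.8346 203.8684] [-0.9721 -0.2346] [0.4538 2.6743]
keyway top
407.0 19 [390.9754 182.5676] [-0.1552  0.9879] [0.7239 1.5924]
16.0 3 [393.     172.1875] [0. 1.] [0.     0.8399]
keyway side
1250.0 39 [312.3048 171.9936] [-0.989  -0.1479] [0.9148 3.4804]
top ((241.881103515625, 211.17286682128906), (73.42434692382812, 22.69414520263672), 14.534454345703125)
[(210, 192), (205, 213), (275, 229), (278, 209)]
[[0.5338 0.2744 0.05  ]
 [0.5884 0.2615 0.05  ]
 [0.5426 0.0848 0.05  ]
 [0.4885 0.0984 0.05  ]] [0.5383 0.1798 0.05  ] [np.float64(0.1817898391648537), np.float64(0.056105286661379976), np.float64(0.18253067915572974), np.float64(0.055824093419050105)]
side ((295.0, 267.5), (37.47665786743164, 86.97413635253906), 45.0)
[(331, 242), (317, 234), (303, 238), (302, 260), (293, 261), (291, 251), (284, 255), (282, 278), (273, 277), (272, 267), (258, 278), (261, 295), (282, 307), (329, 259)]
```

```bash
python3 - <<'E'
from h import *
np.set_printoptions(precision=4,suppress=True)
s=cv2.imread("pics/side0.png");t=cv2.imread("pics/top0.png")
for u,v in(((296.74,251.2),(239.525,210.08)),((278.57,265.59),(215.83,203.87)),((312.97,235.53),(262.16,215.85))): print("head",*tri(u,v), plane("top",v,.085))
hd=[plane("top",v,.087) for v in((215.83,203.87),(262.16,215.85))];d=hd[0]-hd[1];print("block y-dir deg",np.degrees(np.arctan2(d[1],d[0])))
d=plane("top",(239.525-9.64,210.08-2.654),.087)-plane("top",(239.525+9.64,210.08+2.654),.087);print("svc head dir",np.degrees(np.arctan2(d[1],d[0])))
for th in(135,145,150,155):
  print("side kw",th,[(b[1],b[2]) for b in blob(s,(318,155,20,14),th)[:5]])
for th in(120,130,145):
  print("top kw",th,[(b[1],b[2],b[3]) for b in blob(t,(380,165,22,26),th)[:3]])
k=plane("top",(390.98,182.57),.085);print("kw",k)
# box top screws
for name,im,rois in(("top",t,((374-20,150,22,10),(408,156,14,14),(360,194,12,14))),("side",s,((312,146,14,10),(345,155,12,14),(328,170,12,12),(292,158,14,12)))):
  for r in rois:
    b=blob(im,r,150 if name=="side" else 130);print(name,r,[(q[1],q[2]) for q in b[:2]])
for u in("top",):
  m=plane("top",(355+104/5,148+33/5),.085);n=plane("top",(355+306/5,148+71/5),.085);d=m-n;print("box screws dir",np.degrees(np.arctan2(d[1],d[0])),np.linalg.norm(d))
print(tri((326.6,162.6),(390.98,182.57)))
print(proj("side",[.211,.588,.231]),proj("top",[.211,.588,.231]))
E
```

```text
head [0.5394 0.1815 0.0702] 0.08850066542797744 [0.5382 0.1786 0.085 ]
head [0.5538 0.238  0.0751] 0.20602646842919653 [0.553  0.2356 0.085 ]
head [0.5249 0.1259 0.074 ] 0.3965585768144016 [0.5244 0.1244 0.085 ]
block y-dir deg 75.56455379294351
svc head dir 74.67572850368194
side kw 135 []
side kw 145 []
side kw 150 []
side kw 155 []
top kw 120 [(np.int32(10), array([390.9579, 182.6   ]), array([-0.2609,  0.9654]))]
top kw 130 [(np.int32(16), array([390.9578, 182.5865]), array([-0.2225,  0.9749]))]
top kw 145 [(np.int32(25), array([390.9734, 182.6053]), array([-0.1895,  0.9819])), (np.int32(4), array([392.9688, 172.125 ]), array([-0.0527,  0.9986]))]
kw [ 0.6043 -0.1831  0.085 ]
top (354, 150, 22, 10) [(np.int32(5), array([370.6667, 158.4048]))]
top (408, 156, 14, 14) []
top (360, 194, 12, 14) [(np.int32(80), array([362.9922, 202.0913]))]
side (312, 146, 14, 10) [(np.int32(2), array([324.7778, 146.    ]))]
side (345, 155, 12, 14) [(np.int32(22), array([351.0296, 166.6417]))]
side (328, 170, 12, 12) [(np.int32(65), array([333.8714, 178.8217]))]
side (292, 158, 14, 12) [(np.int32(24), array([300.2986, 168.3032]))]
box screws dir 79.14091660340998 0.09842776127029415
(array([ 0.6029, -0.183 ,  0.0872]), np.float64(2.266123719226454))
[491.5966 549.2515] [ 17.4112 368.0817]
```

```bash
cat >> h.py <<'E'
from scipy.spatial.transform import Rotation as Ro
def go(x,y,z,yaw):
    o=bot.observe();p=np.array(o["position"]);R=Ro.from_euler("xyz",o["tool_rot"])
    T=Ro.from_euler("xyz",[np.pi,0,np.radians(yaw)])
    d=R.inv().apply(np.array([x,y,z])-p);r=(R.inv()*T).as_rotvec()/2/np.pi
    print("shift",d.round(4),"turn",r.round(4),"| pos",p.round(4),"rot",np.degrees(o["tool_rot"]).round(2),"F",np.round(o["force"],1),"M",np.round(o["moment"],2),"w",round(o["grip_width"],4),"t",o["clock"],"q7",round(o["qpos"][6],2))
E
python3 -c "
from h import *
go(.539,.18,.2,75.2)
p=plane('top',(392.97,172.125),.085)-plane('top',(390.97,182.6),.085);print(np.degrees(np.arctan2(p[1],p[0])))"
```

```text
shift [-0.4467 -0.2735  0.0311] turn [-1.000e-04  1.000e-04  2.364e-01] | pos [0.2106 0.5881 0.2308] rot [-1.7995e+02  1.0000e-02  1.6030e+02] F [0.4 0.1 0.1] M [ 0.   -0.02 -0.02] w 0.0854 t 0.1 q7 -0.11
-11.397513081657243
```

Request:
{"method": "move_arm", "body": {
  "moves": [
    [[0.6, -0.447, -0.2735, 0.03, 0, 0, 0.236], [0.6, -0.447, -0.2735, 0.03, 0, 0, 0.236], [0.6, -0.447, -0.2735, 0.03, 0, 0, 0.236], [0.6, -0.447, -0.2735, 0.03, 0, 0, 0.236], [0.6, -0.447, -0.2735, 0.03, 0, 0, 0.236]]
  ],
  "force": 60
}}

```text
clock: 0.6
position: [0.3681, 0.3922, 0.2169]
tool_rot: [-3.142, -0.0, 2.042]
force: [0.9, 1.1, -0.1]
grip_width: 0.0512
finger_force: 0.0
```

```bash
python3 -c "
from h import *
go(.539,.18,.2,75.2)"
```

```text
shift [-0.2666  0.0561  0.0169] turn [-0.      0.      0.1161] | pos [0.3681 0.3922 0.2169] rot [-180.     -0.    116.98] F [ 0.9  1.1 -0.1] M [ 0.08 -0.11 -0.  ] w 0.0512 t 0.6 q7 -0.37
```

Request:
{"method": "move_arm", "body": {
  "moves": [
    [[0.6, -0.266, 0.056, 0.017, 0, 0, 0.116], [0.6, -0.266, 0.056, 0.017, 0, 0, 0.116], [0.6, -0.266, 0.056, 0.017, 0, 0, 0.116], [0.6, -0.266, 0.056, 0.017, 0, 0, 0.116], [0.6, -0.266, 0.056, 0.017, 0, 0, 0.116]]
  ]
}}

```text
clock: 1.1
position: [0.5258, 0.199, 0.2013]
tool_rot: [-3.142, -0.0, 1.313]
force: [1.3, 2.0, -0.2]
grip_width: 0.0511
finger_force: 0.0
```

```bash
python3 -c "
from h import *
go(.539,.18,.12,75.2)"
```

```text
shift [-0.015   0.0176  0.0813] turn [-0.     -0.      0.0001] | pos [0.5258 0.199  0.2013] rot [-180.     -0.     75.24] F [ 1.3  2.  -0.2] M [ 0.08  0.02 -0.01] w 0.0511 t 1.1 q7 -0.51
```

Request:
{"method": "move_arm", "body": {
  "moves": [
    [[0.6, -0.015, 0.018, 0.04, 0, 0, 0], [0.6, -0.015, 0.018, 0.071, 0, 0, 0], [0.6, -0.015, 0.018, 0.071, 0, 0, 0], [0.6, -0.015, 0.018, 0.071, 0, 0, 0]]
  ]
}}

```text
clock: 1.5
position: [0.5385, 0.182, 0.1308]
tool_rot: [-3.141, 0.001, 1.319]
force: [0.3, 0.7, 0.3]
grip_width: 0.0508
finger_force: 0.0
```

```bash
python3 -c "
from h import *
s=bot.grab_frame('side')[:,:,::-1]
c=cv2.resize(s[180:300,230:390],(800,600),interpolation=2);o=bot.observe();p=np.array(o['position'])
cv2.drawMarker(c,tuple(((proj('side',p)-[230,180])*5).astype(int).tolist()),(0,0,255),0,12)
cv2.imwrite('pics/g1.png',c)
go(.539,.18,.059,75.2)"
```

```text
shift [-0.0023  0.0006  0.0726] turn [ 0.0001 -0.0001  0.0011] | pos [0.5389 0.1823 0.1316] rot [ 1.7997e+02 -4.0000e-02  7.5610e+01] F [0.6 0.6 1.7] M [0.03 0.02 0.04] w 0.0511 t 1.55 q7 -0.42
```

View pics/g1.png

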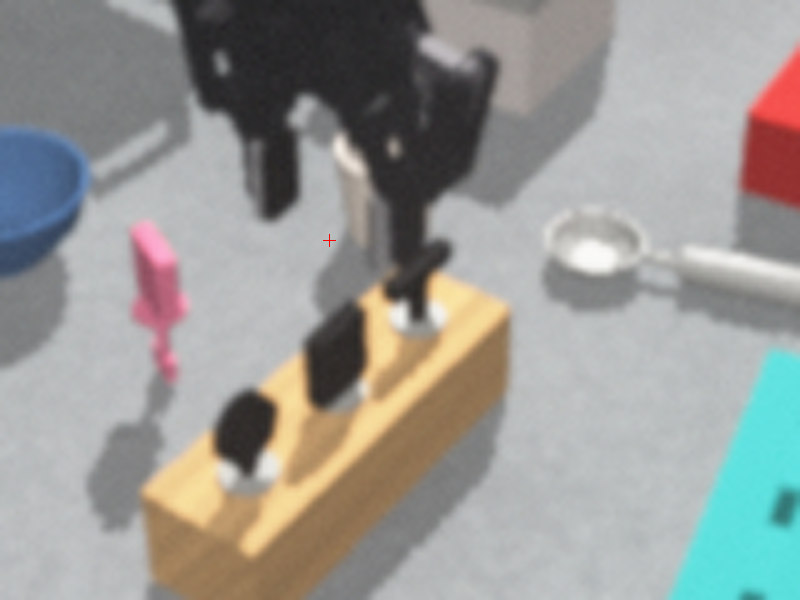

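The fingers straddle the middle key: marker at (329,240), head at (337,357). Descending.

Request:
{"method": "move_arm", "body": {
  "moves": [
    [[0.6, -0.002, 0.001, 0.03, 0, 0, 0.001], [0.6, -0.002, 0.001, 0.055, 0, 0, 0.001], [0.6, -0.002, 0.001, 0.072, 0, 0, 0.001], [0.6, -0.002, 0.001, 0.072, 0, 0, 0.001], [0.6, -0.002, 0.001, 0.072, 0, 0, 0.001]]
  ]
}}

```text
clock: 2.05
position: [0.5398, 0.1802, 0.06]
tool_rot: [3.14, -0.001, 1.313]
force: [0.0, -0.2, 0.3]
grip_width: 0.0514
finger_force: 0.0
```

```bash
python3 -c "
from h import *
s=bot.grab_frame('side')[:,:,::-1]
c=cv2.resize(s[200:290,250:370],(800,600),interpolation=2)
cv2.imwrite('pics/g2.png',c)
go(.539,.18,.059,75.2)"
```

```text
shift [-0.0004 -0.0009  0.0012] turn [ 0.0003 -0.0002  0.0001] | pos [0.5399 0.1802 0.0602] rot [ 1.799e+02 -9.000e-02  7.524e+01] F [-0.5  0.2  0.4] M [ 0.01 -0.02 -0.02] w 0.0514 t 2.1 q7 -0.38
```

View pics/g2.png

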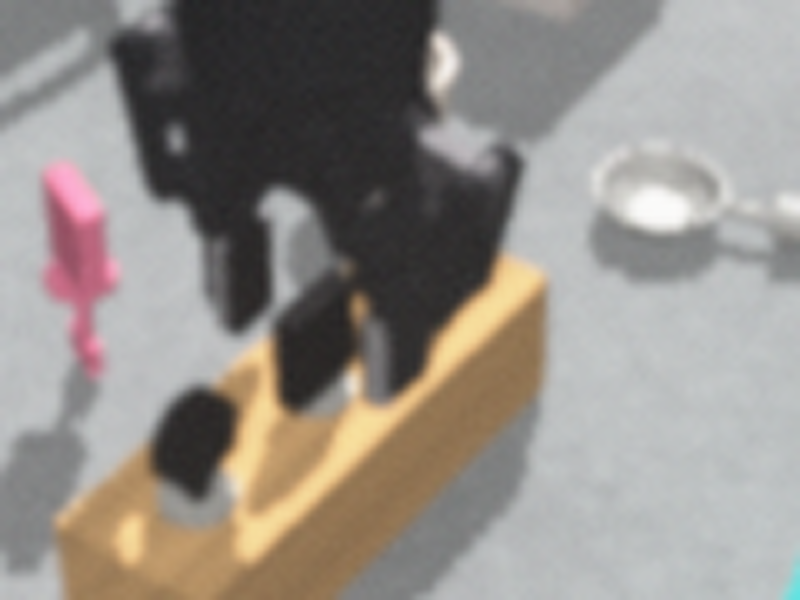

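The service key's head, at about (315,340) in the crop, is between the pads. Closing.

Request:
{"method": "move_arm", "body": {
  "moves": [
    [[0, 0, -0.001, 0.001, 0, 0, 0], [0, 0, -0.001, 0.001, 0, 0, 0], [0, 0, -0.001, 0.001, 0, 0, 0], [0, 0, -0.001, 0.001, 0, 0, 0], [0, 0, -0.001, 0.001, 0, 0, 0]]
  ],
  "force": 90
}}

```text
clock: 2.6
position: [0.5384, 0.1799, 0.0581]
tool_rot: [3.141, -0.001, 1.313]
force: [-2.3, -0.1, 9.9]
grip_width: 0.0092
finger_force: 87.9
```

```bash
python3 -c "
from h import *
go(.539,.18,.16,75.2)"
```

```text
shift [ 0.0003  0.0006 -0.1019] turn [ 0.0001 -0.0001  0.    ] | pos [0.5384 0.1799 0.0581] rot [ 1.7998e+02 -4.0000e-02  7.5200e+01] F [-2.3 -0.1  9.9] M [ 0.03  0.48 -0.02] w 0.0092 t 2.6 q7 -0.38
```

Request:
{"method": "move_arm", "body": {
  "moves": [
    [[0, 0, 0, -0.02, 0, 0, 0], [0, 0, 0, -0.05, 0, 0, 0], [0, 0, 0, -0.085, 0, 0, 0], [0, 0, 0, -0.112, 0, 0, 0], [0, 0, 0, -0.112, 0, 0, 0]]
  ]
}}

```text
clock: 3.1
position: [0.5397, 0.1802, 0.1729]
tool_rot: [3.138, -0.003, 1.312]
force: [1.2, -0.5, -1.2]
grip_width: 0.0087
finger_force: 89.5
```

```bash
python3 -c "
from h import *
s=bot.grab_frame('side')[:,:,::-1]
c=cv2.resize(s[180:270,250:370],(800,600),interpolation=2)
cv2.imwrite('pics/g3.png',c)
go(.604,-.183,.17,168.9)"
```

```text
shift [-0.3344  0.1557  0.0006] turn [ 0.0005  0.     -0.2602] | pos [0.5389 0.1801 0.171 ] rot [ 1.7988e+02 -1.2000e-01  7.5210e+01] F [-0.9 -0.8 -1.2] M [ 0.05 -0.01  0.01] w 0.0087 t 3.15 q7 -0.44
```

View pics/g3.png

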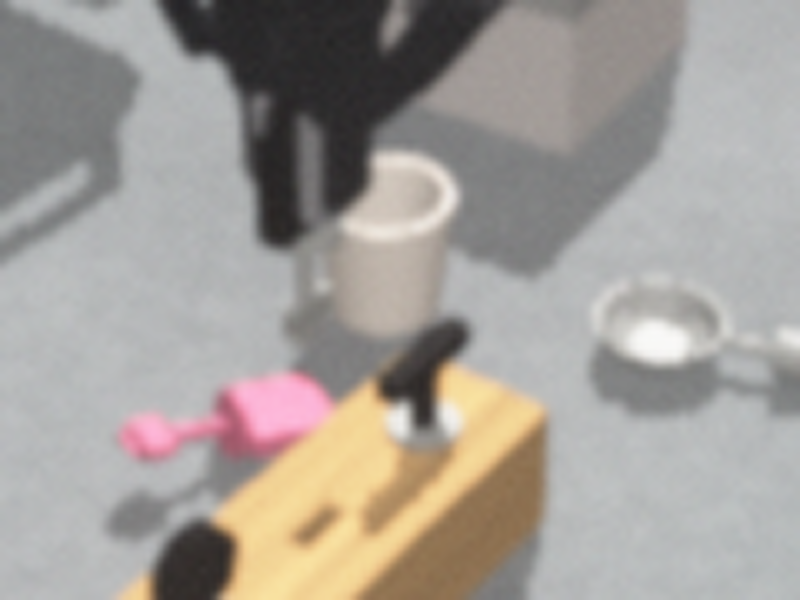

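The key is out of the block: its bit hangs at about (300,320) beside the cup, and the middle slot is empty. Moving over the keyway.

Request:
{"method": "move_arm", "body": {
  "moves": [
    [[0, -0.334, 0.156, 0, 0, 0, -0.26], [0, -0.334, 0.156, 0, 0, 0, -0.26], [0, -0.334, 0.156, 0, 0, 0, -0.26], [0, -0.334, 0.156, 0, 0, 0, -0.26], [0, -0.334, 0.156, 0, 0, 0, -0.26]]
  ]
}}

```text
clock: 3.65
position: [0.5818, -0.0657, 0.1683]
tool_rot: [-3.14, -0.001, 2.062]
force: [0.7, 0.7, -1.1]
grip_width: 0.0083
finger_force: 89.5
```

```bash
python3 -c "
from h import *
go(.604,-.183,.17,168.9)"
```

```text
shift [-0.1139 -0.0358 -0.0017] turn [-1.00e-04 -2.00e-04 -1.41e-01] | pos [ 0.5818 -0.0657  0.1683] rot [-1.7993e+02 -6.0000e-02  1.1815e+02] F [ 0.7  0.7 -1.1] M [ 0.03 -0.07 -0.03] w 0.0083 t 3.65 q7 0.62
```

Request:
{"method": "move_arm", "body": {
  "moves": [
    [[0, -0.114, -0.036, 0, 0, 0, -0.141], [0, -0.114, -0.036, 0, 0, 0, -0.141], [0, -0.114, -0.036, 0, 0, 0, -0.141], [0, -0.114, -0.036, 0, 0, 0, -0.141], [0, -0.114, -0.036, 0, 0, 0, -0.141]]
  ]
}}

```text
clock: 4.15
position: [0.6028, -0.1824, 0.1679]
tool_rot: [3.141, -0.002, 2.81]
force: [0.3, 0.2, 0.1]
grip_width: 0.0088
finger_force: 89.5
```

```bash
python3 -c "
from h import *
go(.604,-.183,.145,168.9)"
```

```text
shift [-0.0013 -0.0002  0.0229] turn [ 0.     -0.0003 -0.0219] | pos [ 0.6028 -0.1824  0.1679] rot [ 1.7999e+02 -1.1000e-01  1.6102e+02] F [0.3 0.2 0.1] M [ 0.03 -0.01 -0.  ] w 0.0088 t 4.15 q7 1.44
```

Request:
{"method": "move_arm", "body": {
  "moves": [
    [[0, -0.001, 0, 0.012, 0, 0, -0.022], [0, -0.001, 0, 0.023, 0, 0, -0.022], [0, -0.001, 0, 0.023, 0, 0, -0.022], [0, -0.001, 0, 0.023, 0, 0, -0.022]]
  ]
}}

```text
clock: 4.55
position: [0.6042, -0.1818, 0.1458]
tool_rot: [-3.142, -0.001, 2.941]
force: [0.0, -0.3, 0.3]
grip_width: 0.0089
finger_force: 89.5
```

```bash
python3 -c "
from h import *
s=bot.grab_frame('side')[:,:,::-1]
c=cv2.resize(s[130:190,286:366],(800,600),interpolation=2)
o=bot.observe();p=np.array(o['position'])
def mk(X,col): cv2.drawMarker(c,tuple(((proj('side',X)-[286,130]+.5)*10).astype(int).tolist()),col,0,14)
mk(p-[0,0,.048],(0,0,255)); mk([.604,-.183,.085],(0,255,0)); mk(p,(255,0,0))
cv2.imwrite('pics/g4.png',c)
go(.604,-.183,.135,168.9)"
```

```text
shift [ 0.0002 -0.0013  0.0113] turn [-0.     -0.0001 -0.001 ] | pos [ 0.6045 -0.1818  0.1463] rot [-1.7999e+02 -2.0000e-02  1.6853e+02] F [-0.1  1.2  0.3] M [ 0.04 -0.06 -0.05] w 0.0088 t 4.6 q7 1.54
```

View pics/g4.png

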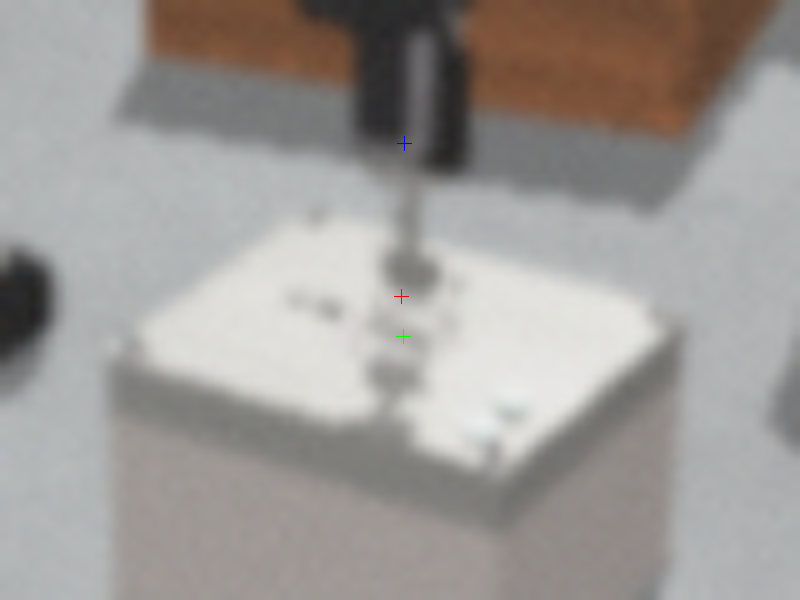

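The tip is at about (411,290) and the keyway centre at about (409,329). Both sit about 1 px right of and above my projections, so they are aligned with each other. Descending gently.

Request:
{"method": "move_arm", "body": {
  "moves": [
    [[0, 0, -0.001, 0.008, 0, 0, -0.001], [0, 0, -0.001, 0.012, 0, 0, -0.001], [0, 0, -0.001, 0.015, 0, 0, -0.001], [0, 0, -0.001, 0.017, 0, 0, -0.001], [0, 0, -0.001, 0.017, 0, 0, -0.001]]
  ]
}}

```text
clock: 5.1
position: [0.6048, -0.183, 0.1295]
tool_rot: [-3.142, 0.001, 2.95]
force: [3.0, -0.6, 0.0]
grip_width: 0.0088
finger_force: 89.9
```

```bash
python3 -c "
from h import *
go(.604,-.183,.125,168.9)"
```

```text
shift [ 0.0008 -0.0002  0.0045] turn [-0.      0.0002  0.0004] | pos [ 0.6048 -0.183   0.1295] rot [-1.8000e+02  6.0000e-02  1.6903e+02] F [ 3.  -0.6  0. ] M [-0.16 -0.88  0.  ] w 0.0088 t 5.1 q7 1.55
```

Request:
{"method": "move_arm", "body": {
  "moves": [
    [[0, 0, 0, 0.002, 0, 0, 0], [0, 0, 0, 0.004, 0, 0, 0], [0, 0, 0, 0.005, 0, 0, 0], [0, 0, 0, 0.005, 0, 0, 0]]
  ]
}}

```text
clock: 5.5
position: [0.6058, -0.1831, 0.1247]
tool_rot: [-3.142, 0.003, 2.95]
force: [10.1, -2.9, -6.2]
grip_width: 0.0085
finger_force: 88.9
```

```bash
python3 -c "
from h import *
go(.604,-.183,.12,168.9)"
```

```text
shift [ 0.0018 -0.0002  0.0047] turn [-0.      0.0005  0.0004] | pos [ 0.6058 -0.1831  0.1247] rot [-180.      0.19  169.04] F [10.1 -2.9 -6.2] M [-0.6  -2.81 -0.03] w 0.0085 t 5.5 q7 1.55
```

Request:
{"method": "move_arm", "body": {
  "moves": [
    [[0, -0.0015, 0, 0, 0, 0, 0], [0, -0.003, 0, 0, 0, 0, 0], [0, -0.003, 0, 0, 0, 0, 0]]
  ]
}}

```text
clock: 5.8
position: [0.6069, -0.1834, 0.1243]
tool_rot: [3.142, -0.001, 2.95]
force: [-1.2, 0.6, 1.0]
grip_width: 0.0085
finger_force: 89.7
```

```bash
python3 -c "
from h import *
go(.607,-.183,.12,168.9)"
```

```text
shift [0.     0.0004 0.0043] turn [ 0.     -0.0001  0.0004] | pos [ 0.6069 -0.1834  0.1243] rot [ 1.8000e+02 -5.0000e-02  1.6903e+02] F [-1.2  0.6  1. ] M [ 0.15  0.04 -0.04] w 0.0085 t 5.8 q7 1.55
```

Request:
{"method": "move_arm", "body": {
  "moves": [
    [[0, 0.0005, 0, 0.002, 0, 0, 0.004], [0, -0.0005, 0, 0.004, 0, 0, -0.004], [0, 0.0005, 0, 0.006, 0, 0, 0.004], [0, -0.0005, 0, 0.008, 0, 0, -0.004], [0, 0, 0, 0.009, 0, 0, 0]]
  ]
}}

```text
clock: 6.3
position: [0.6076, -0.1836, 0.1157]
tool_rot: [-3.142, 0.001, 2.951]
force: [2.0, -1.0, 5.4]
grip_width: 0.0089
finger_force: 90.5
```

```bash
python3 -c "
from h import *
go(.607,-.183,.115,168.9)"
```

```text
shift [0.0007 0.0005 0.0007] turn [-0.      0.0002  0.0005] | pos [ 0.6076 -0.1836  0.1157] rot [-1.8000e+02  6.0000e-02  1.6908e+02] F [ 2.  -1.   5.4] M [-0.25 -0.6  -0.01] w 0.0089 t 6.3 q7 1.55
```

Request:
{"method": "move_arm", "body": {
  "moves": [
    [[0, 0.0003, 0, 0.002, 0, 0, 0.004], [0, -0.0007, 0, 0.004, 0, 0, -0.004], [0, 0.0003, 0, 0.006, 0, 0, 0.004], [0, -0.0007, 0, 0.008, 0, 0, -0.004], [0, -0.0003, 0, 0.01, 0, 0, 0]]
  ]
}}

```text
clock: 6.8
position: [0.6079, -0.1837, 0.1054]
tool_rot: [3.142, 0.001, 2.95]
force: [3.6, -0.8, 1.4]
grip_width: 0.009
finger_force: 89.9
```

```bash
python3 -c "
from h import *
go(.607,-.183,.094,168.9)"
```

```text
shift [0.001  0.0005 0.0114] turn [0.     0.0002 0.0003] | pos [ 0.6079 -0.1837  0.1054] rot [1.8000e+02 5.0000e-02 1.6901e+02] F [ 3.6 -0.8  1.4] M [-0.23 -1.02 -0.05] w 0.009 t 6.8 q7 1.55
```

Request:
{"method": "move_arm", "body": {
  "moves": [
    [[0, -0.0003, 0, 0.003, 0, 0, 0.002], [0, -0.0007, 0, 0.006, 0, 0, -0.002], [0, -0.0007, 0, 0.009, 0, 0, 0.002], [0, -0.0007, 0, 0.011, 0, 0, 0], [0, -0.0007, 0, 0.0125, 0, 0, 0]]
  ]
}}

```text
clock: 7.3
position: [0.6081, -0.1837, 0.0931]
tool_rot: [-3.142, -0.0, 2.951]
force: [-10.1, 3.2, 26.4]
grip_width: 0.0088
finger_force: 93.5
```

```bash
python3 -c "
from h import *
go(.608,-.1835,.093,168.9)"
```

```text
shift [0.0001 0.0001 0.0001] turn [-0.     -0.0001  0.0004] | pos [ 0.6081 -0.1837  0.0931] rot [-1.8000e+02 -2.0000e-02  1.6906e+02] F [-10.1   3.2  26.4] M [0.67 2.28 0.01] w 0.0088 t 7.3 q7 1.55
```

Z force has risen to 26 N at exactly the expected seating height. Relieving the side load, then turning.

Request:
{"method": "move_arm", "body": {
  "moves": [
    [[0, 0.001, 0, 0, 0, 0, 0.01], [0, 0.001, 0, 0, 0, 0, 0.03], [0, 0.001, 0, 0, 0, 0, 0.05], [0, 0.001, 0, 0, 0, 0, 0.065], [0, 0.001, 0, 0, 0, 0, 0.08]]
  ]
}}

```text
clock: 7.8
position: [0.607, -0.1843, 0.0932]
tool_rot: [-3.141, 0.0, 2.443]
force: [-3.2, -3.5, 3.5]
grip_width: 0.0089
finger_force: 90.3
```

```bash
python3 -c "
from h import *
go(.607,-.1835,.093,168.9-94.5)"
```

```text
shift [0.0005 0.0006 0.0002] turn [-1.000e-04  1.000e-04  1.822e-01] | pos [ 0.607  -0.1843  0.0932] rot [-1.7995e+02  3.0000e-02  1.3999e+02] F [-3.2 -3.5  3.5] M [-0.74  0.71  0.08] w 0.0089 t 7.8 q7 1.15
```

Request:
{"method": "move_arm", "body": {
  "moves": [
    [[0, 0, 0, 0.001, 0, 0, 0.02], [0, 0, 0, 0.001, 0, 0, 0.04], [0, 0, 0, 0.001, 0, 0, 0.06], [0, 0, 0, 0.001, 0, 0, 0.08], [0, 0, 0, 0.001, 0, 0, 0.1]]
  ]
}}

```text
clock: 8.3
position: [0.6067, -0.1849, 0.0931]
tool_rot: [-3.141, 0.001, 1.813]
force: [-11.0, -3.4, 20.5]
grip_width: 0.0086
finger_force: 92.7
```

```bash
python3 -c "
from h import *
go(.607,-.1835,.093,168.9-94.5)"
```

```text
shift [0.0012 0.0006 0.0001] turn [-0.      0.0002  0.0819] | pos [ 0.6067 -0.1849  0.0931] rot [-1.7997e+02  6.0000e-02  1.0390e+02] F [-11.   -3.4  20.5] M [-0.82  2.62  0.19] w 0.0086 t 8.3 q7 0.65
```

Request:
{"method": "move_arm", "body": {
  "moves": [
    [[0, 0, -0.001, -0.0003, 0, 0, 0.02], [0, 0, -0.0015, -0.0003, 0, 0, 0.04], [0, 0, -0.0015, -0.0003, 0, 0, 0.06], [0, 0, -0.0015, -0.0003, 0, 0, 0.075], [0, 0, -0.0015, -0.0003, 0, 0, 0.085]]
  ]
}}

```text
clock: 8.8
position: [0.6056, -0.1848, 0.0931]
tool_rot: [3.141, 0.001, 1.281]
force: [-6.7, -2.5, 16.2]
grip_width: 0.0087
finger_force: 92.1
```

```bash
python3 -c "
from h import *
s=bot.grab_frame('side')[:,:,::-1]
c=cv2.resize(s[130:190,286:366],(800,600),interpolation=2)
cv2.imwrite('pics/g5.png',c)
go(.607,-.1835,.093,168.9-94.5)"
```

```text
shift [0.0017 0.0009 0.0001] turn [ 0.0001  0.0002 -0.0033] | pos [ 0.6056 -0.1848  0.0931] rot [1.7997e+02 6.0000e-02 7.3200e+01] F [-5.6 -2.4 16.2] M [-0.55  1.46  0.08] w 0.009 t 8.85 q7 0.24
```

View pics/g5.png

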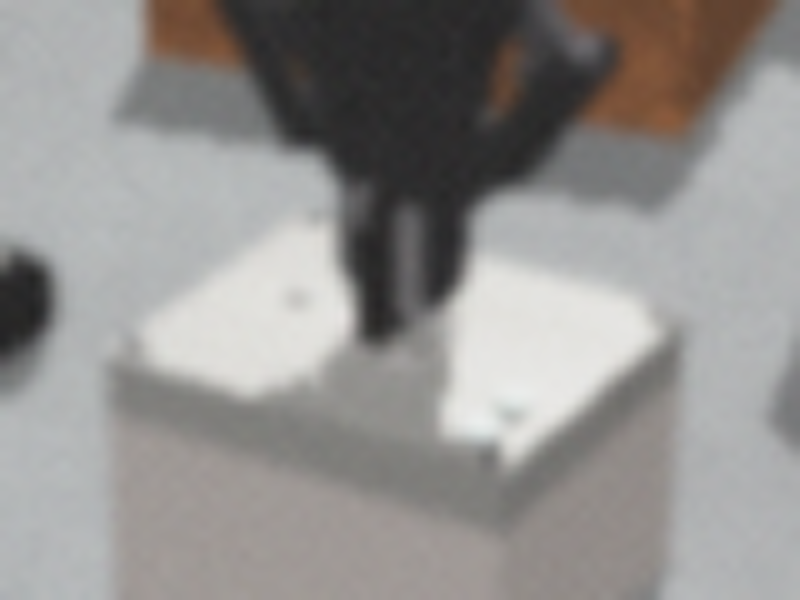

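The pointer has left its +x rest place: only the fixed mark at (297,297) remains, and (340,308) is clear. The collar sits on the box. I'll nudge a few degrees to make sure it is on the stop.

Request:
{"method": "move_arm", "body": {
  "moves": [
    [[0, 0, -0.0005, 0, 0, 0, 0.008], [0, 0, -0.0005, 0, 0, 0, 0.012], [0, 0, -0.0005, 0, 0, 0, 0.012], [0, 0, -0.0005, 0, 0, 0, 0.012]]
  ]
}}

```text
clock: 9.25
position: [0.6054, -0.1848, 0.0932]
tool_rot: [3.14, 0.001, 1.209]
force: [-3.9, -2.9, 13.0]
grip_width: 0.0087
finger_force: 91.8
```

```bash
python3 -c "
from h import *
t=bot.grab_frame('top')[:,:,::-1]
cv2.imwrite('pics/t2.png',cv2.resize(t[120:240,200:440],(800,400),interpolation=2))
go(.607,-.1835,.093,168.9-94.5)"
```

```text
shift [0.0017 0.0011 0.0002] turn [ 0.0002  0.0001 -0.0142] | pos [ 0.6054 -0.1848  0.0932] rot [1.7993e+02 4.0000e-02 6.9290e+01] F [-4.2 -3.6 13.8] M [-0.66  1.03  0.13] w 0.0085 t 9.3 q7 0.18
```

View pics/t2.png

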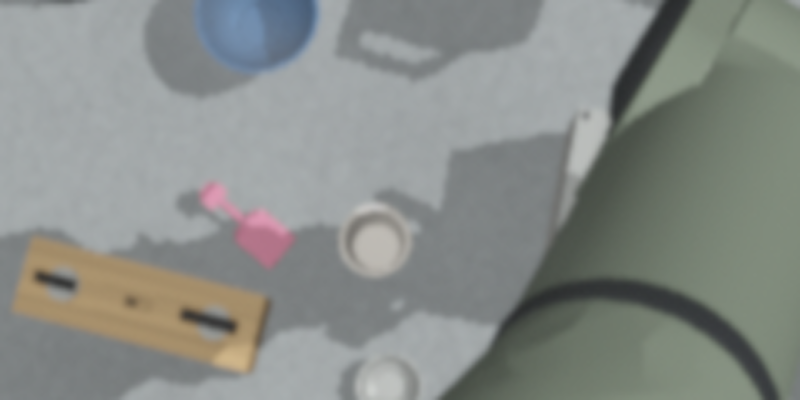

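Request:
{"method": "move_arm", "body": {
  "moves": [
    [[0, 0, 0, 0, 0, 0, 0.006], [0, 0, 0, 0, 0, 0, 0.01], [0, 0, 0, 0, 0, 0, 0.01], [0, 0, 0, 0, 0, 0, 0.01], [0, 0, 0, 0, 0, 0, 0.01]]
  ]
}}

```text
clock: 9.8
position: [0.6053, -0.1848, 0.0931]
tool_rot: [3.141, 0.001, 1.147]
force: [-4.3, -3.7, 14.2]
grip_width: 0.009
finger_force: 91.9
```

```bash
python3 -c "
from h import *
go(.607,-.1835,.093,168.9-94.5)
s=bot.grab_frame('side')[:,:,::-1]
cv2.imwrite('pics/g6.png',cv2.resize(s[145:185,296:356],(780,520),interpolation=2))"
```

```text
shift [0.0019 0.001  0.0001] turn [ 0.0002  0.0001 -0.0242] | pos [ 0.6053 -0.1848  0.0931] rot [1.7994e+02 4.0000e-02 6.5700e+01] F [-4.3 -3.7 14.2] M [-0.48  1.03  0.41] w 0.009 t 9.8 q7 0.14
```

View pics/g6.png

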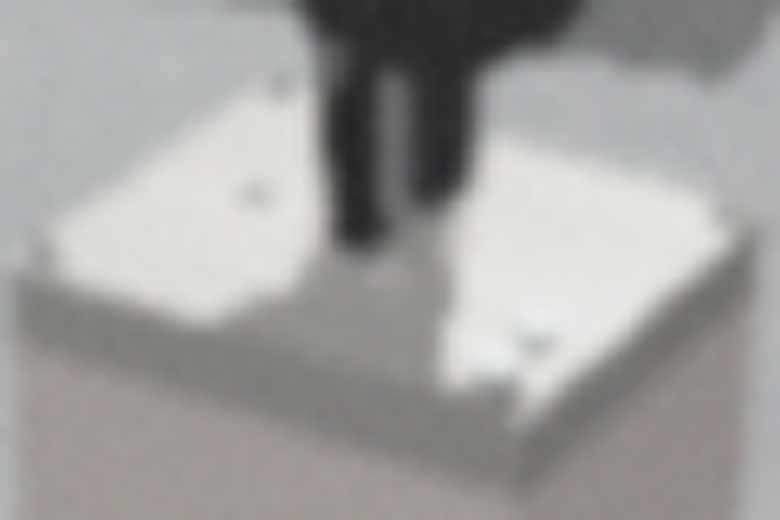

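The picture shows the pointer gone from its rest place and the collar still down on the box. The moment rose from 0.13 to 0.41 N m, so the core is on its stop. Handing in.

```bash
python3 -c "
from workcell import bot
print(bot.job_done())"
```

```text
the job is handed in; nothing more can be done
None
```

I handed the job in at 9.9 s: the service key is in the keyway with its collar at seating height, turned clockwise until the torque rose sharply at the stop, and still gripped. The pink look-alike key, which I never meant to touch, fell over between the pictures before and after the grasp, and I don't know why.

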